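# Square a steel blank into the drilling jig and swing the strap over it

## Robot

A 6-joint arm with a two-finger parallel gripper is mounted at the origin on the work surface. World frame = base frame: x ahead of the robot, y to its left, z up, the work surface at z = 0. Lengths are in mm, angles in degrees, forces in N, time in s.
With the tool pointing down it reaches from about 350 to 850 mm from the base axis. Payload 8.1 kg.
Tool frame: the origin (TCP) lies between the finger pads; the fingertips stand 22 mm ahead of it and the grasp point (between the pads) lies 3 mm ahead of it; z points along the fingers, y is the line along which they close (so a half turn about z gives the same grasp; the last joint's range is limited). The gripper opens to 85 mm and grips with 20 to 120 N. Pads are 22 mm wide; open, the fingers measure 114 mm over their backs; the gripper's body (76 mm by 85 mm) begins 54 mm behind the grasp point. The pads swing forward as they close: fully open they stand 13 mm farther back than shut.
Start: joints at [-78.633, 7.471, 85.268, -0, 87.261, -4.893], TCP at [168.024, -575.998, 253.292] pointing down, gripper open.
Joint ranges: [-169.43, 169.43], [-51.17, 129.36], [1.28, 143.12], [-76.62, 256.62], [0, 156.53], [-152.29, 152.29]. Speed limits (degrees/s): [136.94, 136.94, 159.86, 180, 180, 180].

## Interface

Orientations are given as [roll, pitch, yaw] about the fixed x, y, z axes, in that order (R = Rz(yaw) Ry(pitch) Rx(roll)).
In Python, from bench import sense, snapshot, calibration, hand_in gives the robot as it stands.
- The arm moves only by the shell command python3 -m crank 'ROWS' [FORCE]. ROWS is JSON, a list of rows, each a list of 5 numbers: the shift along the tool's x, y, z in cm, then the turn about the tool's z in rad, then the finger opening in cm, from 0 to 8.54. A call has 1 to 20 rows; each row is the pose to reach, as a shift and turn from the pose commanded when the call began, along the tool's axes at that moment; what a row does not reach only later rows make up. A row lasts 1/10 s, in which the tool goes at most 50 mm and 8.59 degrees, less where a joint would pass 70% of its speed; a pose out of reach is approached as far as the arm can. A call with a gripper value outside its range is refused whole. The fingers move at their own pace and stop on an object; FORCE is the grip in N (left out, the last holds). Time passes only in rows, so rows that repeat a pose let the fingers close. It gives the time, the measured TCP pose, the force, the opening and the grip force at its end, in the units of the state.
- sense(): the state, without advancing time (a new reading comes with each control period).
- snapshot(name): name is "side" or "top"; returns (picture, depth): 400x640x3 uint8, red, green, blue; 400x640 float32, mm along the optical axis (not along the pixel's ray), 0 where there is no reading.
- calibration(name): a dict with "fovy" (degrees; the focal length in pixels is half the picture's height over the tangent of half this angle, whatever the lens; pixels are square), "cx", "cy" (the principal point, pixels), "rvec" (rotation vector, rad) and "tvec" (3), from world to camera coordinates, as OpenCV has them. Camera axes: x right, y down, z forward; pixel columns grow to the right and rows downward; lengths in mm; the calibration is good to about 2 mm. A picture is of the moment at which its call begins. calibration takes no time and is no camera call.
- hand_in(): hands the job in; it is judged then, once.
The state is a dict: "time": time; "joint_pos": joint angles; "qd": joint speeds; "joint_efforts": joint torques, N m; "tool_pos": TCP position; "tcp_rot": TCP orientation; "ft_force": force on the tool from outside, world axes, zero at the start; "wrist_torque": the same for the moment, N m; "finger_gap": finger opening in mm; "grip_force": force on a finger pad.
Only numpy, scipy, OpenCV 4.12 (cv2) and the standard library are available. Lean on these libraries where they do the work, as an engineer would, in place of code of your own. Each camera call takes 0.05 s, during which the arm holds its last target. There are 200 camera calls.

## Task

Slide the oblong steel blank across the drilling jig's base plate, without lifting it off the plate, until it sits squarely home in the corner: one long edge against the long far fence, one short edge against the short side fence. Only then swing the hold-down strap round over the blank as far as it goes, and leave it there.

Things in the scene. Friction and masses are not known exactly. Their poses are not given: they have to be found in the camera images.
- blank: Oblong bare-steel plate lying loose on the jig's dark base plate: 60 mm (its x) by 90 mm (its y), 10 mm thick, about 0.4 kg, two small punch marks on top. Origin: centre of its underside, z up. The 40 mm square steel offcut and the hex nut also on the base plate are not part of the job.
- corner (a point): Inner corner of the jig's two fixed fences (8 mm high, 15 thick), on top of the 260 mm square base plate, 12 mm above the bench. x away from robot (jig turned up to 23 deg), y left. Long fence: face x=0, y -130..15 mm. Short fence: face y=0, x -85..0. Plate centre (-60,-60). Blank home: centre (-30,-45), its x along this x. Strap post axis (30,-45), behind long fence.
- strap (a joint): Angle (rad) of the grey hold-down strap, which turns level about its upright post. 0: points along the jig's -x, over the home place of the blank, against a dead stop. Grows as it opens, clockwise seen from above; at 1.57 it points along the jig's +y, clear of the blank. Starts at 1.1 to 1.7, stays where left, takes about 2 N at the peg.
- strap_peg (a point): Black upright peg fixed near the strap's free end, to grip or push: 16 mm across, 35 mm tall, 85 mm from the post axis. This point is on its axis, 15 mm below its top, 20 mm above the strap's top face. Strap 24 mm wide, 8 mm thick, its underside 12.5 mm above the base plate, so it passes 2.5 mm over the blank.
Mind the look-alikes: they are no part of the job. What is shaped like the blank but blue or brown is not meant.

How it is judged (in metres and radians):
On the way:
1. the blank is home in the corner while the strap is still open (more than 0.6 rad) (x of blank in the frame of corner between -0.04 and -0.02 m and y of blank in the frame of corner between -0.057 and -0.035 m and z of blank in the frame of corner below 0.005 m and angle between the x axis of blank and the x axis of corner, either way round below 0.175 rad and value of joint strap above 0.6 rad), for 0.2 s.
At the end, for the whole second after the job is handed in: The blank lies flat on the base plate, at rest, within about 10 mm of touching both fences and squared to them within 10 degrees, long edge along the long fence, and the strap rests over it within 10 degrees of its stop (x of blank in the frame of corner between -0.04 and -0.02 m and y of blank in the frame of corner between -0.057 and -0.035 m and z of blank in the frame of corner below 0.005 m and angle between the x axis of blank and the x axis of corner, either way round below 0.175 rad and value of joint strap below 0.175 rad and linear speed of blank below 0.01 m/s and velocity of joint strap between -0.05 and 0.05 rad/s).
It fails at once if the blank is lifted more than 15 mm off the base plate (z of blank in the frame of corner above 0.015 m).
It also fails if it takes over 58 s, if anything falls off the work surface, if the arm or the gripper's body presses on something with over 40 N, if the wrist force passes 120 N, or if a joint passes its speed limit or range.

## Working session

There is one attempt and no reset: what is moved stays moved. The work goes in short steps, Python scripts to look and compute and a shell command to move; the robot and the scene stay as the last step left them, time stands still between calls to the robot, and variables do not carry over. Pictures are saved under pics/ and viewed, at most 10 in all, crops included, and the job is handed in when it is done.

```bash
mkdir -p pics; cat > h.py <<'E'
import numpy as np, cv2
from bench import sense, snapshot, calibration, hand_in
def cal(n):
    c=calibration(n); f=200/np.tan(np.radians(c["fovy"])/2)
    K=np.array([[f,0,c["cx"]],[0,f,c["cy"]],[0,0,1.]]); R=cv2.Rodrigues(np.array(c["rvec"],float))[0]
    return K,R,np.array(c["tvec"],float).ravel()
def ray(n,uv,z):
    K,R,t=cal(n); uv=np.atleast_2d(np.array(uv,float))
    d=(np.linalg.inv(K)@np.c_[uv,np.ones(len(uv))].T).T@R; o=-R.T@t
    return o+d*((z-o[2])/d[:,2])[:,None]
def cloud(n,dep):
    K,R,t=cal(n); v,u=np.mgrid[:400,:640]
    p=np.stack([(u-K[0,2])/K[0,0]*dep,(v-K[1,2])/K[1,1]*dep,dep],-1)
    return (p-t)@R
def proj(n,p):
    K,R,t=cal(n); q=(np.atleast_2d(p)@R.T+t)@K.T; return q[:,:2]/q[:,2:]
E
python3 - <<'E'
from h import *
for n in("top","side"):
    p,d=snapshot(n); np.savez(f"{n}0.npz",p=p,d=d); cv2.imwrite(f"pics/{n}0.png",p[:,:,::-1])
    K,R,t=cal(n);print(n,K[0,0],-R.T@t)
print(sense())
E
```

```text
top 404.7455240661602 [546.18352061 -50.01305866 841.7861619 ]
side 462.7895087501237 [560.17742153 567.65698985 674.47846643]
{'time': 0.1, 'joint_pos': array([-7.86329343e+01,  7.51183792e+00,  8.53245142e+01, -6.74905942e-04,
        8.72599029e+01, -4.89398113e+00]), 'qd': array([-0.0635206 , -0.22084404, -0.16861524, -0.04316288, -0.00559784,
       -0.15200945]), 'joint_efforts': array([ 1.09989287e-03, -5.70949996e+01, -5.01943910e+01, -1.05879153e-04,
        8.06446478e-03, -3.83681993e-05]), 'tool_pos': array([ 167.92590052, -575.54313599,  252.3241332 ]), 'tcp_rot': array([-1.79904038e+02, -7.54010748e-03,  1.62610734e+01]), 'ft_force': array([ 0.0218811 ,  0.29910856, -0.1131093 ]), 'wrist_torque': array([0.01132251, 0.03968807, 0.0345163 ]), 'grip_force': 0.0, 'finger_gap': 85.60822746408485}
```

View pics/top0.png

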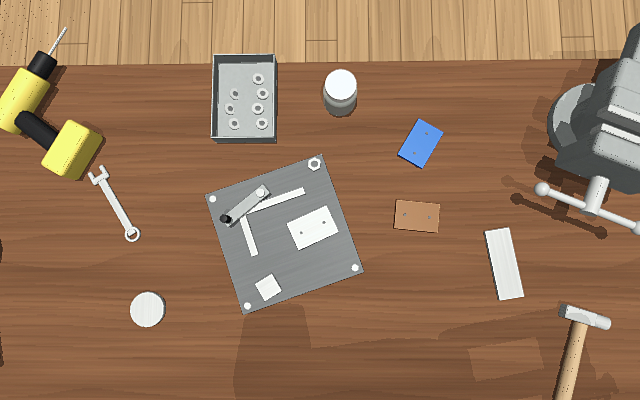

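View pics/side0.png

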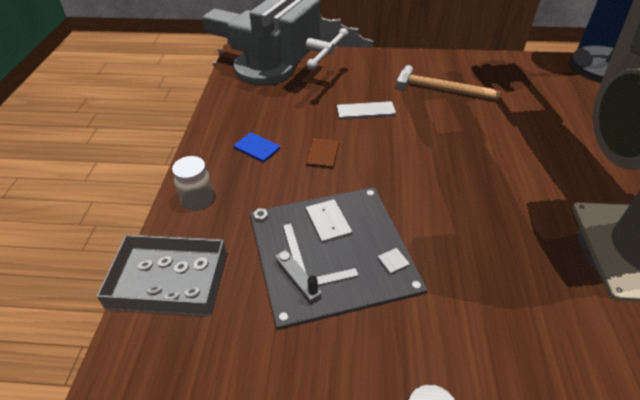

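Candidates for the blank in the top view are:
- bare-steel plate on the jig at (313,228), with two punch marks
- offcut at (268,287)
- pale bar on the bench at (504,263)
- blue plate at (420,143)
- brown plate at (417,215)

I choose (313,228). The corner is near (243,214), the post near (261,192) and the peg near (226,218). In the side view the blank is at (328,220) and the peg at (313,285).

```bash
cat >> h.py <<'E'
def blank_pose(n,p,lo=(150,0),verbose=True,win=None):
    hsv=cv2.cvtColor(p,cv2.COLOR_RGB2HSV); m=((hsv[...,2]>190)&(hsv[...,1]<40)).astype(np.uint8)
    out=[]
    cs,_=cv2.findContours(m,cv2.RETR_EXTERNAL,cv2.CHAIN_APPROX_NONE)
    for c in cs:
        if cv2.contourArea(c)<150: continue
        w=ray(n,c[:,0,:],22)[:,:2].astype(np.float32)
        (cx,cy),(a,b),an=cv2.minAreaRect(w)
        out.append((c[:,0].mean(0).round(),round(cx,1),round(cy,1),round(a,1),round(b,1),round(an,1)))
    return out
def jig_xy(w,c,th):
    r=np.array([[np.cos(th),np.sin(th)],[-np.sin(th),np.cos(th)]]); return (np.atleast_2d(w)[:,:2]-c)@r.T
E
python3 - <<'E'
from h import *
D={n:np.load(f"{n}0.npz") for n in("top","side")}
for n in D:
    p,d=D[n]["p"],D[n]["d"]
    print(n)
    for o in blank_pose(n,p): print(o)
    hsv=cv2.cvtColor(p,cv2.COLOR_RGB2HSV); P=cloud(n,d)
    # base plate: points at height 6..60 on the region
    reg=(d>0)&(P[...,2]>7)&(P[...,2]<30)&(P[...,0]>380)&(P[...,0]<760)&(P[...,1]>-110)&(P[...,1]<260)&(hsv[...,1]<60)
    cs,_=cv2.findContours(reg.astype(np.uint8),cv2.RETR_EXTERNAL,cv2.CHAIN_APPROX_NONE)
    c=max(cs,key=cv2.contourArea); w=ray(n,c[:,0],12)[:,:2].astype(np.float32)
    print("plate",cv2.minAreaRect(w))
    pk=(hsv[...,2]<45)&(P[...,2]>35)&(P[...,2]<110)&(P[...,0]>380)&(P[...,0]<760)&(P[...,1]>-110)&(P[...,1]<260)
    if pk.any(): print("peg",np.argwhere(pk).mean(0),P[pk].mean(0),P[pk].max(0),P[pk].min(0))
    print("plate z",np.median(P[280,310] if n=="top" else P[250,350],axis=0))
p=D["top"]["p"]; c=p[140:320,195:370]; cv2.imwrite("pics/crop.png",cv2.resize(c[:,:,::-1],None,fx=3.3,fy=3.3,interpolation=cv2.INTER_CUBIC))
E
```

```text
top
(array([587., 317.]), 410.6, -559.1, 87.0, 24.0, 72.8)
(array([146., 309.]), 425.2, 310.0, 66.5, 66.7, 0.2)
(array([268., 287.]), 468.6, 66.9, 38.9, 39.0, 31.3)
(array([504., 264.]), 515.5, -402.7, 137.1, 48.6, 9.3)
(array([248., 236.]), 571.5, 108.4, 83.0, 14.1, 18.9)
(array([312., 227.]), 587.8, -21.9, 59.1, 89.3, 24.5)
(array([276., 200.]), 643.6, 54.7, 14.1, 124.1, 19.4)
(array([247., 203.]), 638.5, 109.7, 22.3, 93.9, 39.5)
(array([561., 196.]), 647.8, -523.2, 97.7, 22.3, 62.5)
(array([606., 205.]), 638.1, -629.3, 100.3, 76.3, 68.6)
(array([113., 200.]), 636.8, 385.3, 174.2, 35.8, 32.4)
(array([620., 149.]), 744.4, -649.7, 85.7, 34.5, 66.3)
(array([620., 133.]), 778.3, -651.4, 80.4, 13.9, 67.1)
(array([624., 113.]), 820.8, -662.5, 67.2, 14.1, 66.9)
(array([628., 100.]), 848.2, -673.8, 54.9, 38.4, 66.6)
(array([340.,  84.]), 889.4, -81.0, 63.8, 65.4, 45.5)
(array([243., 107.]), 856.4, 125.4, 160.8, 129.9, 0.6)
(array([631.,  77.]), 899.4, -687.3, 43.0, 58.7, 67.5)
plate ((577.8103637695312, 38.82078552246094), (259.39129638671875, 258.9534912109375), 19.29935646057129)
peg [219.06666667 227.7       ] [602.52229014 142.55445029  54.31298803] [611.17682911 146.91024276  68.27602599] [596.07308733 140.69293919  39.99110614]
plate z 14.393449294335618
side
(array([431., 394.]), 427.8, 295.0, 59.2, 18.0, 4.2)
(array([337., 276.]), 566.0, 107.1, 67.2, 12.2, 19.1)
(array([393., 260.]), 469.6, 66.5, 36.8, 37.2, 31.9)
(array([294., 247.]), 646.8, 49.8, 13.5, 109.5, 19.7)
(array([328., 220.]), 589.0, -22.0, 58.1, 87.3, 24.5)
(array([188., 166.]), 896.4, -154.9, 66.7, 64.8, 3.6)
(array([366., 108.]), 517.7, -390.5, 135.4, 44.1, 9.6)
plate ((579.1373901367188, 40.328948974609375), (258.5751037597656, 264.162109375), 19.19926643371582)
peg [285.37719298 312.35964912] [603.82425829 153.22382166  56.8662452 ] [609.4629377  157.36786877  68.97572793] [598.08464698 143.57896539  37.51750401]
plate z 40.56101140987278
```

View pics/crop.png

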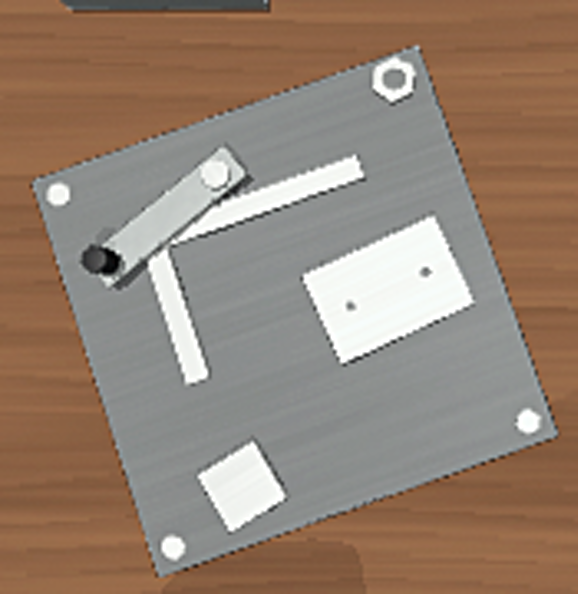

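The crop confirms the blank: two punch marks, 59 x 89 mm. From the measurements:
- **Jig:** yaw 19.3°, corner at about (614.6, 115.3). The short fence checks against this within 1 mm.
- **Blank:** jig frame (-70, -121), skewed +5°.
- **Strap:** about 1.2 rad.

Plan: push along the jig's +x with two spread fingers, then push along +y.

```bash
python3 -m crank '[[49.9,-41.1,0,-0.053,5],[49.9,-41.1,0,-0.053,5],[49.9,-41.1,0,-0.053,5],[49.9,-41.1,0,-0.053,5],[49.9,-41.1,0,-0.053,5],[49.9,-41.1,0,-0.053,5],[49.9,-41.1,0,-0.053,5],[49.9,-41.1,0,-0.053,5],[49.9,-41.1,0,-0.053,5],[49.9,-41.1,0,-0.053,5],[49.9,-41.1,0,-0.053,5],[49.9,-41.1,0,-0.053,5],[49.9,-41.1,0,-0.053,5],[49.9,-41.1,0,-0.053,5],[49.9,-41.1,0,-0.053,5],[49.9,-41.1,0,-0.053,5],[49.9,-41.1,0,-0.053,5],[49.9,-41.1,0,-0.053,5],[49.9,-41.1,0,-0.053,5],[49.9,-41.1,0,-0.053,5]]' 40
```

```text
time: 2.1
tool_pos: [531.8, -42.3, 253.5]
tcp_rot: [180.0, -0.0, 19.2]
ft_force: [0.8, 0.4, 0.2]
finger_gap: 49.9
grip_force: 0.0
```

```bash
python3 -m crank '[[0,0,5,0,5],[0,0,10,0,5],[0,0,14,0,5],[0,0,18,0,5],[0,0,20,0,5],[0,0,20.6,0,5],[0,0,20.8,0,5],[0,0,20.8,0,5]]'
python3 -m crank '[[0,0,0.1,0,5],[0,0,0.2,0,5],[0,0,0.3,0,5],[0,0,0.4,0,5],[0,0,0.5,0,5],[0,0,0.6,0,5],[0,0,0.6,0,5],[0,0,0.6,0,5]]'
python3 - <<'E'
from h import *
p,d=snapshot("side"); cv2.imwrite("pics/s1.png",cv2.resize(p[150:330,230:450,::-1],None,fx=3,fy=3))
E
```

```text
time: 2.9
tool_pos: [533.1, -42.0, 46.7]
tcp_rot: [179.9, -0.1, 19.3]
ft_force: [0.5, -1.1, 0.8]
finger_gap: 50.1
grip_force: 0.0
time: 3.7
tool_pos: [531.9, -41.7, 39.2]
tcp_rot: [-180.0, 0.0, 19.3]
ft_force: [-0.5, -0.3, 0.1]
finger_gap: 50.1
grip_force: 0.0
```

View pics/s1.png

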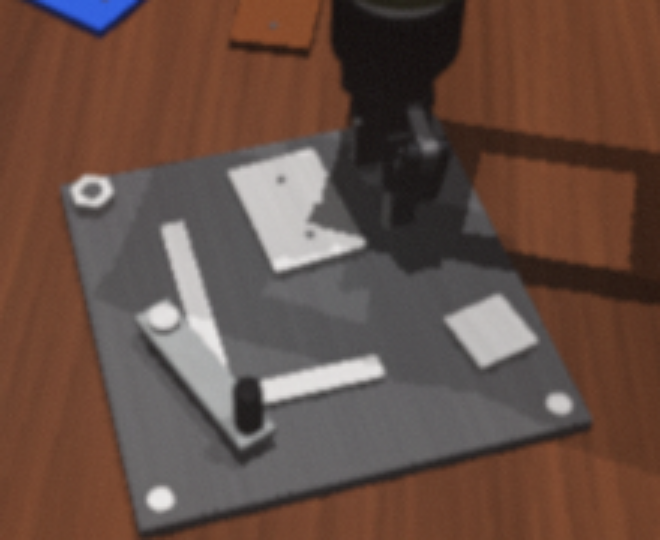

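The spread fingers stand behind the blank's near edge in the side view, with the tip at about crop (398,225). I'll lower them gently to find the plate.

```bash
python3 -m crank '[[0,0,0.1,0,5],[0,0,0.2,0,5],[0,0,0.3,0,5],[0,0,0.4,0,5],[0,0,0.4,0,5],[0,0,0.4,0,5]]'
python3 -m crank '[[0,0,0.1,0,5],[0,0,0.2,0,5],[0,0,0.2,0,5],[0,0,0.2,0,5]]'
```

```text
time: 4.35
tool_pos: [531.9, -41.7, 35.2]
tcp_rot: [-180.0, 0.0, 19.3]
ft_force: [-0.1, -0.8, -0.1]
finger_gap: 49.7
grip_force: 0.0
time: 4.75
tool_pos: [531.9, -41.7, 33.2]
tcp_rot: [-180.0, 0.0, 19.3]
ft_force: [-0.6, -0.2, -0.3]
finger_gap: 50.3
grip_force: 0.0
```

```bash
python3 -m crank '[[0,0,0.15,0,5],[0,0,0.15,0,5],[0,0,0.15,0,5]]'
python3 -m crank '[[0.4,0,0,0,5],[0.8,0,0,0,5],[1.2,0,0,0,5],[1.5,0,0,0,5],[1.8,0,0,0,5],[2.1,0,0,0,5],[2.4,0,0,0,5],[2.7,0,0,0,5],[3,0,0,0,5],[3.3,0,0,0,5],[3.6,0,0,0,5],[3.9,0,0,0,5],[4.2,0,0,0,5],[4.5,0,0,0,5],[4.8,0,0,0,5],[5,0,0,0,5],[5.2,0,0,0,5],[5.4,0,0,0,5],[5.5,0,0,0,5],[5.5,0,0,0,5]]'
python3 - <<'E'
from h import *
p,d=snapshot("side"); cv2.imwrite("pics/s2.png",cv2.resize(p[150:330,230:450,::-1],None,fx=3,fy=3))
E
```

```text
time: 5.05
tool_pos: [531.9, -41.7, 31.7]
tcp_rot: [-180.0, 0.0, 19.3]
ft_force: [-0.3, 0.0, 0.0]
finger_gap: 50.3
grip_force: 0.0
time: 7.05
tool_pos: [584.1, -23.5, 31.9]
tcp_rot: [180.0, -0.0, 19.3]
ft_force: [-0.8, 0.2, -1.2]
finger_gap: 49.9
grip_force: 0.4
```

View pics/s2.png

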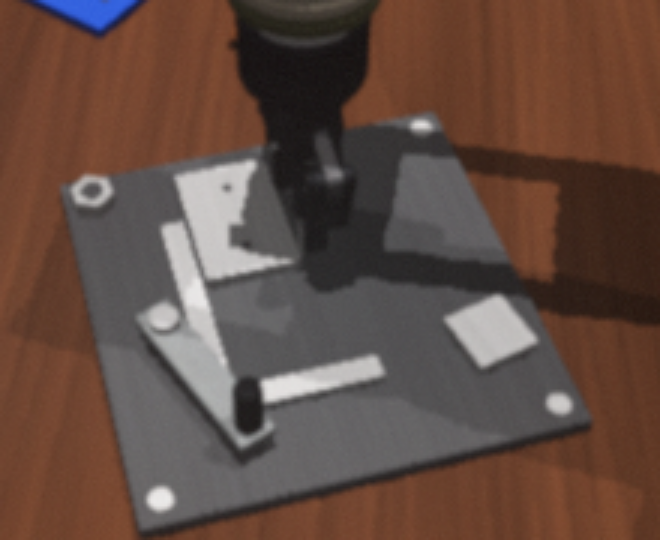

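The blank has slid and squared up, with its far edge at crop (200,225), a few mm from the long fence. I'll creep on.

```bash
python3 -m crank '[[0.1,0,0,0,5],[0.2,0,0,0,5],[0.3,0,0,0,5],[0.3,0,0,0,5],[0.3,0,0,0,5]]'
python3 -m crank '[[0.1,0,0,0,5],[0.2,0,0,0,5],[0.2,0,0,0,5],[0.2,0,0,0,5]]'
```

```text
time: 7.6
tool_pos: [586.9, -22.6, 31.9]
tcp_rot: [180.0, -0.0, 19.3]
ft_force: [-1.3, -1.4, 0.9]
finger_gap: 49.9
grip_force: 1.4
time: 8.0
tool_pos: [587.0, -22.5, 31.7]
tcp_rot: [-180.0, 0.2, 19.3]
ft_force: [-12.6, -4.3, 8.8]
finger_gap: 50.3
grip_force: 6.5
```

```bash
python3 -m crank '[[-1,0,0,0,5],[-1,0,-3,0,5],[-1,0,-7,0,4],[3.8,6.6,-8,-0.15,2.5],[3.8,6.6,-8,-0.3,2.5],[3.8,6.6,-8,-0.45,2.5],[3.8,6.6,-8,-0.6,2.5],[3.8,6.6,-8,-0.75,2.5],[3.8,6.6,-8,-0.9,2.5],[3.8,6.6,-8,-1.05,2.5],[3.8,6.6,-8,-1.2,2.5],[3.8,6.6,-8,-1.35,2.5],[3.8,6.6,-8,-1.5,2.5],[3.8,6.6,-8,-1.571,2.5],[3.8,6.6,-8,-1.571,2.5],[3.8,6.6,-8,-1.571,2.5]]'
python3 - <<'E'
from h import *
s=sense();c=np.array([614.6,115.3]);print(jig_xy(s["tool_pos"][:2],c,np.radians(19.3)),s["joint_pos"])
p,d=snapshot("side")
for o in blank_pose("side",p): print(o, jig_xy([o[1:3]],c,np.radians(19.3)))
cv2.imwrite("pics/s3.png",cv2.resize(p[150:330,230:450,::-1],None,fx=3,fy=3))
E
```

```text
time: 9.6
tool_pos: [646.4, -71.6, 111.9]
tcp_rot: [180.0, 0.0, 109.2]
ft_force: [0.2, 0.8, -0.5]
finger_gap: 25.4
grip_force: 0.0
[[ -31.7328604  -186.88086533]] [-1.08404289e+01  2.09040883e+01  8.47063899e+01  1.47805259e-02
  7.43503352e+01 -3.00168847e+01]
(array([431., 394.]), 428.4, 294.3, 60.9, 19.4, 4.2) [[-116.57366089  230.48215026]]
(array([336., 276.]), 566.8, 107.5, 67.6, 13.3, 18.8) [[-47.69169775   8.43694055]]
(array([392., 260.]), 469.1, 66.2, 34.8, 35.6, 31.8) [[-153.55129514    1.74921742]]
(array([302., 237.]), 623.0, 26.7, 73.4, 139.8, 21.0) [[-21.3556472  -86.39708521]]
(array([188., 166.]), 896.6, -153.9, 66.7, 67.5, 45.8) [[ 177.17739383 -347.27627491]]
(array([366., 109.]), 517.6, -389.8, 136.0, 48.9, 9.5) [[-258.49151206 -444.65396455]]
```

View pics/s3.png

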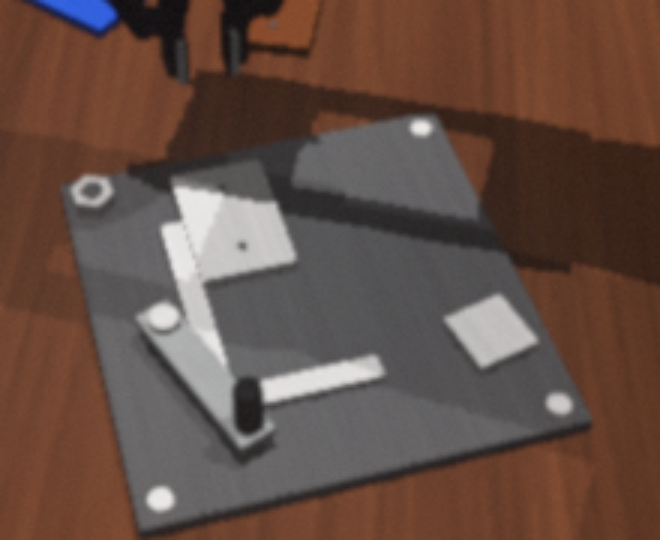

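The blank (crop ~(235,220)) is flush along the long fence, and the fingers are off its -y end. I'll descend and push along the jig's +y.

```bash
python3 -m crank '[[0,0,3,0,2.5],[0,0,6,0,2.5],[0,0,7,0,2.5],[0,0,7.4,0,2.5],[0,0,7.6,0,2.5],[0,0,7.7,0,2.5],[0,0,7.7,0,2.5]]'
python3 -m crank '[[0.4,0,0,0,2.5],[0.8,0,0,0,2.5],[1.2,0,0,0,2.5],[1.6,0,0,0,2.5],[2,0,0,0,2.5],[2.4,0,0,0,2.5],[2.8,0,0,0,2.5],[3.2,0,0,0,2.5],[3.6,0,0,0,2.5],[4,0,0,0,2.5],[4.4,0,0,0,2.5],[4.8,0,0,0,2.5],[5.2,0,0,0,2.5],[5.6,0,0,0,2.5],[6,0,0,0,2.5],[6,0,0,0,2.5],[6,0,0,0,2.5]]'
```

```text
time: 10.35
tool_pos: [647.3, -71.8, 36.3]
tcp_rot: [179.9, 0.1, 109.3]
ft_force: [-0.8, 0.3, 0.5]
finger_gap: 24.9
grip_force: 0.0
time: 12.05
tool_pos: [625.6, -14.2, 34.1]
tcp_rot: [-179.9, -0.1, 109.3]
ft_force: [-0.2, 0.7, 0.3]
finger_gap: 25.1
grip_force: 0.0
```

```bash
python3 -m crank '[[0.4,0,0,0,2.5],[0.8,0,0,0,2.5],[1.2,0,0,0,2.5],[1.6,0,0,0,2.5],[2,0,0,0,2.5],[2.2,0,0,0,2.5],[2.4,0,0,0,2.5],[2.5,0,0,0,2.5],[2.5,0,0,0,2.5]]'
python3 -m crank '[[0.1,0,0,0,2.5],[0.2,0,0,0,2.5],[0.2,0,0,0,2.5],[0.2,0,0,0,2.5]]'
python3 - <<'E'
from h import *
s=sense();c=np.array([614.6,115.3]);print(jig_xy(s["tool_pos"][:2],c,np.radians(19.3)))
p,d=snapshot("side")
cv2.imwrite("pics/s4.png",cv2.resize(p[150:330,230:450,::-1],None,fx=3,fy=3))
E
```

```text
time: 12.95
tool_pos: [618.2, 8.6, 34.9]
tcp_rot: [180.0, 0.0, 109.3]
ft_force: [0.9, -1.5, -1.8]
finger_gap: 25.0
grip_force: 0.7
time: 13.35
tool_pos: [618.2, 8.8, 35.1]
tcp_rot: [180.0, 0.1, 109.3]
ft_force: [2.3, -8.7, -2.2]
finger_gap: 24.8
grip_force: 4.5
[[ -31.85094421 -101.73545228]]
```

View pics/s4.png

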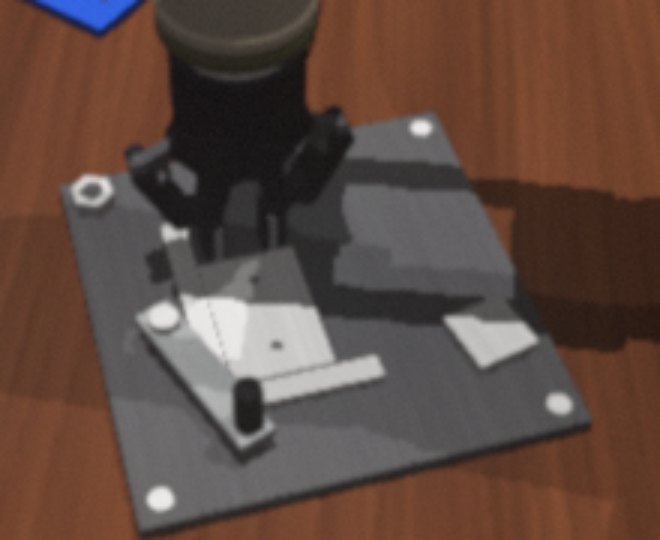

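The blank sits squarely in the corner in the side view (crop 185–335, 250–380), against both fences. Next I'll retreat and go above the peg. Both views together put it at jig (0, 34.5), so the strap is at about 1.21 rad.

```bash
python3 -m crank '[[-1,0,0,0,2.5],[-1,0,0,0,2.5],[-1,0,-4,0,2.5],[-1,0,-8,0,3],[-1,0,-11,0,4],[3,1,-11,-0.1,4],[7,2,-11,-0.2,4],[11,3,-11,-0.3,4],[13.5,3.2,-11,-0.361,4],[13.5,3.2,-11,-0.361,4],[13.5,3.2,-11,-0.361,4],[13.5,3.2,-11,-0.361,4],[13.5,3.2,-11,-0.361,4]]'
python3 - <<'E'
from h import *
s=sense();c=np.array([614.6,115.3]);print(jig_xy(s["tool_pos"][:2],c,np.radians(19.3)))
p,d=snapshot("side")
cv2.imwrite("pics/s5.png",cv2.resize(p[150:330,230:450,::-1],None,fx=3,fy=3))
hsv=cv2.cvtColor(p,cv2.COLOR_RGB2HSV)
for o in blank_pose("side",p): print(o, jig_xy([o[1:3]],c,np.radians(19.3)))
E
```

```text
time: 14.7
tool_pos: [603.3, 147.4, 144.8]
tcp_rot: [-180.0, 0.0, 129.9]
ft_force: [-0.6, 0.6, -0.6]
finger_gap: 39.7
grip_force: 0.0
[[-0.03898567 33.99566925]]
(array([431., 394.]), 428.4, 294.3, 60.9, 19.4, 4.2) [[-116.57366089  230.48215026]]
(array([393., 261.]), 469.0, 67.0, 39.0, 37.4, 30.9) [[-153.38126372    2.53730962]]
(array([588., 210.]), 93.9, -74.4, 33.9, 40.7, 89.6) [[-554.13573579   -6.94019623]]
(array([188., 166.]), 896.1, -154.4, 68.2, 67.5, 45.8) [[ 176.54023616 -347.58291819]]
(array([369., 109.]), 510.2, -391.6, 122.0, 50.7, 9.1) [[-266.07056501 -443.90699976]]
```

View pics/s5.png

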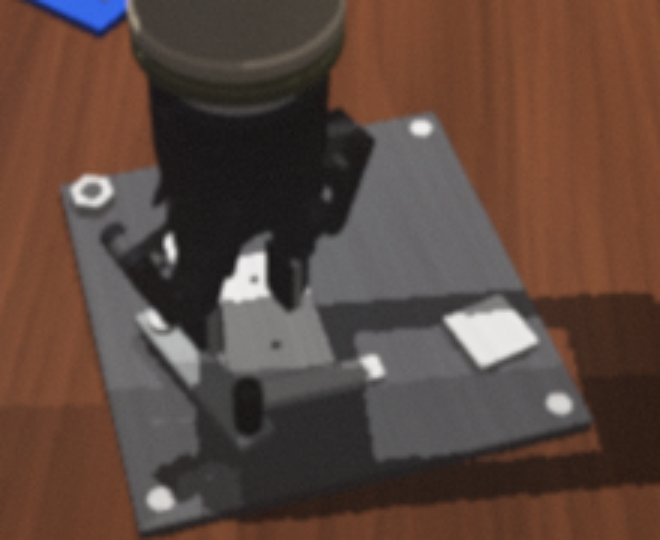

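The open fingers straddle the peg from above (peg at crop (248,405), viewed obliquely). Descend and close loosely around it.

```bash
python3 -m crank '[[0,0,3,0,4],[0,0,6,0,4],[0,0,7.5,0,4],[0,0,8.3,0,4],[0,0,8.4,0,3],[0,0,8.4,0,2.1],[0,0,8.4,0,2.1],[0,0,8.4,0,2.1]]' 20
```

```text
time: 15.55
tool_pos: [604.1, 148.7, 62.3]
tcp_rot: [179.9, 0.1, 130.0]
ft_force: [0.5, -0.3, -0.4]
finger_gap: 21.1
grip_force: 0.0
```

```bash
python3 -m crank '[[-0.04,-0.85,0,-0.1,2.1],[-0.17,-1.69,0,-0.2,2.1],[-0.38,-2.51,0,-0.3,2.1],[-0.67,-3.31,0,-0.4,2.1],[-1.04,-4.08,0,-0.5,2.1],[-1.48,-4.8,0,-0.6,2.1],[-2,-5.48,0,-0.7,2.1],[-2.58,-6.1,0,-0.8,2.1],[-3.22,-6.66,0,-0.9,2.1],[-3.91,-7.15,0,-1,2.1],[-4.64,-7.58,0,-1.1,2.1],[-5.03,-7.76,0,-1.15,2.1],[-5.03,-7.76,0,-1.15,2.1],[-5.03,-7.76,0,-1.15,2.1]]'
python3 - <<'E'
from h import *
s=sense();c=np.array([614.6,115.3]);print(jig_xy(s["tool_pos"][:2],c,np.radians(19.3)))
E
```

```text
time: 16.95
tool_pos: [576.4, 60.1, 61.4]
tcp_rot: [-180.0, 0.1, -164.2]
ft_force: [-0.2, 0.2, 1.0]
finger_gap: 20.9
grip_force: 0.0
[[-54.29882195 -39.44319057]]
```

```bash
python3 -m crank '[[0,-0.2,0,-0.03,2.1],[0,-0.4,0,-0.06,2.1],[0,-0.6,0,-0.06,2.1],[0,-0.7,0,-0.06,2.1],[0,-0.7,0,-0.06,2.1]]'
python3 -m crank '[[0,-0.1,0,0,2.1],[0,-0.2,0,0,2.1],[0,-0.2,0,0,2.1],[0,-0.2,0,0,2.1]]'
python3 - <<'E'
from h import *
s=sense();c=np.array([614.6,115.3]);print(jig_xy(s["tool_pos"][:2],c,np.radians(19.3)))
E
```

```text
time: 17.45
tool_pos: [578.1, 53.4, 61.0]
tcp_rot: [-180.0, 0.0, -160.7]
ft_force: [-0.4, 0.9, 1.0]
finger_gap: 20.8
grip_force: 0.6
time: 17.85
tool_pos: [578.5, 51.3, 60.8]
tcp_rot: [-180.0, -0.0, -160.7]
ft_force: [-0.3, 1.0, 0.3]
finger_gap: 20.8
grip_force: 0.5
[[-55.16738047 -48.44103126]]
```

```bash
python3 -m crank '[[0,-0.1,0,0,2.1],[0,-0.2,0,0,2.1],[0,-0.2,0,0,2.1],[0,-0.2,0,0,2.1]]'
python3 -m crank '[[0,-0.1,0,0,2.1],[0,-0.1,0,0,2.1],[0,-0.1,0,0,2.1],[0,-0.1,0,0,2.1]]'
```

```text
time: 18.25
tool_pos: [578.6, 51.0, 60.7]
tcp_rot: [179.9, -0.0, -160.7]
ft_force: [-2.9, 9.5, 3.7]
finger_gap: 21.2
grip_force: 4.5
time: 18.65
tool_pos: [578.7, 50.9, 60.7]
tcp_rot: [179.8, -0.0, -160.6]
ft_force: [-3.2, 13.4, 3.1]
finger_gap: 20.7
grip_force: 6.5
```

Strap on its stop. Release, lift straight up, retreat, and check.

```bash
python3 -m crank '[[0,0.3,0,0,2.1],[0,0.4,0,0,3],[0,0.4,0,0,4],[0,0.4,0,0,4],[0,0.4,0,0,4],[0,0.4,-2,0,4],[0,0.4,-6,0,4],[0,0.4,-10,0,4],[0,0.4,-15,0,4],[5,0.4,-17,0,4],[10,0.4,-17,0,4],[14,0.4,-17,0,4],[14,0.4,-17,0,4],[14,0.4,-17,0,4]]'
python3 - <<'E'
from h import *
c=np.array([614.6,115.3])
p,d=snapshot("side"); q,_=snapshot("top")
a=cv2.resize(p[150:330,230:450,::-1],(500,409)); b=cv2.resize(q[140:320,195:370,::-1],(290,298))
im=np.zeros((409,790,3),np.uint8); im[:,:500]=a; im[:298,500:]=b; cv2.imwrite("pics/f.png",im)
E
```

```text
time: 20.05
tool_pos: [445.9, 5.7, 231.2]
tcp_rot: [-180.0, 0.1, -160.7]
ft_force: [0.4, 0.4, -0.1]
finger_gap: 40.0
grip_force: 0.0
```

View pics/f.png

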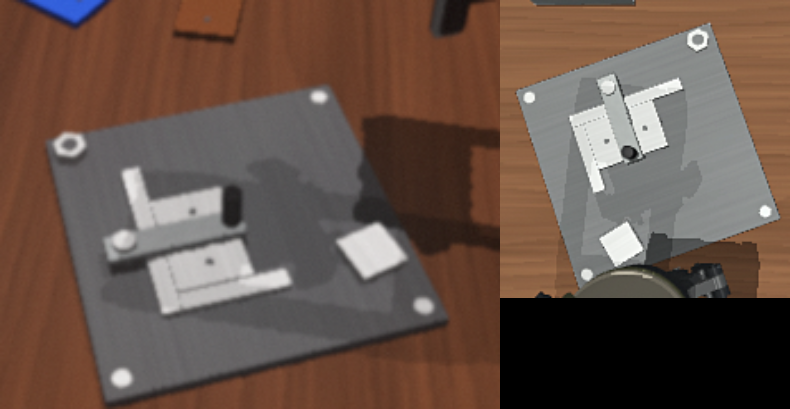

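The blank is tight in the corner against both fences, and the strap lies square across its middle with the peg at (232,205) in the side half.

```bash
python3 -c "
from bench import hand_in
print(hand_in())"
```

```text
the job is handed in; nothing more can be done
None
```

The blank was slid home against both fences, the strap was then swung over it onto its stop, and the job was handed in at about 20 s of the 58 s allowed; no verdict came back.

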